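# Set the tab-locked selector of the drying lamp and start it

### The job

On the grey control box of the print-drying lamp, turn the black safety selector clockwise from off (white bar) into the red band: squeeze its two orange tabs in so that it is free, turn it, then ease off and feel for the notch hidden somewhere in the red band so that both tabs spring fully out and lock; never force the knob against its lock. Once it is locked and let go, press the green start button right down and let it come up again, and leave the blue and the purple ink pot beside the box where they are.

Things in the scene. Friction and masses are not known exactly. Their poses are not given: they have to be found in the camera images.
- lamp_box: grey metal control box, fixed, 125 (x) x 215 (y) x 60 mm high; origin at the centre of its underside on the table; -x side faces the robot at yaw 0. On its flat top: the selector, axis at x 0, y +50 mm, and the start button at x 0, y -62 mm. Dial, 40 mm from the selector's axis: white bar (off) towards +x; red band 0.70 to 1.22 rad clockwise of it from above; yellow band likewise anticlockwise
- red_band_start (a point): start of the red band on the dial plate, the end nearer the white bar, 40 mm from the selector's axis, 62 mm above the table. The locking notch is hidden: its middle lies anywhere from 0.73 to 1.19 rad clockwise of off, its play is only 0.033 rad either way, so it must be found by feel
- selector_grip (a point): point on the selector's upright axis at the height to grip, 26 mm above the box top; turns with it: x axis along the white pointer line, y axis through both tabs (close the gripper along y). Black bar grip on a round foot (66 mm across, top 7 mm above the box top: keep fingertips above it). Bar: top 41 mm above the box top, 35 mm long in x, flat side faces (cheeks) 44 mm apart in y
- selector (a joint): selector angle, rad, growing clockwise from above: 0 at white, 0.70 to 1.22 in the red band, stops at +-1.25; rubs with 0.05 N m. Tabs out: locked, but for a play of 0.05 about off. It turns only with both tabs pushed in 5 mm or more (squeezing flat onto the cheeks gives 6 mm)
- tab_left (a joint): how far the tab on the selector's +y side is pushed in, m: 0 fully out (locked), 0.005 when it rubs on the hidden ring between notches, 0.006 flush with the cheek. Spring: 3 N at 0, 6 N when flush
- tab_right (a joint): the same for the tab on the selector's -y side. To feel for the notch: ease the fingers to about 50 mm apart; they still drive the bar by their corners (it trails the gripper by 0.2 to 0.3 rad, up to 0.25 N m) while the tabs rub on the ring, 46 mm over both. At the notch the tabs jump out and the knob stops dead: the turning moment rises sharply past 0.4 N m. Stop and let go
- tab_left_face (a point): middle of the outer face of the orange tab in the middle of the +y cheek, 8 mm wide, 11 to 39 mm above the box top, outer face 28 mm from the axis when out (56 mm over both), 22 mm when flush. More than 30 N on a tab breaks it (a hard push, or about 1 N m on the knob against its lock); the cheeks bear the rest of the squeeze
- tab_right_face (a point): the same for the like tab in the -y cheek
- start_button_top (a point): centre of the top face of the round green start button, 30 mm across, in a yellow collar 46 mm across; 82 mm above the table when up; pressed straight down
- start_button (a joint): how far the start button is pressed, m: 0 up, 0.006 fully down (about 6 N); springs back
- pot_blue: small ink pot with blue lid, 58 mm across, 64 mm high, loose; origin at the centre of its underside; to be left alone
- pot_purple: small ink pot with purple lid, 63 mm across, 58 mm high, loose; origin at the centre of its underside; to be left alone

How it is judged:
By the outcome, as a careful person would: the job done as asked, in the order asked, and still so for the second after the job is handed in, with the robot touching nothing.
It also fails if it takes over 61 s, if anything falls off the work surface, if the arm or the gripper's body presses on something with over 40 N, if the wrist force passes 120 N, or if a joint passes its speed limit or range.

### The arm

A 6-joint arm with a two-finger parallel gripper is mounted at the origin on the work surface; the furniture and walls round the work are solid. World frame = base frame: x ahead of the robot, y to its left, z up, the work surface at z = 0. Lengths are in m, angles in degrees, forces in N, time in s.
With the tool pointing down it reaches from about 0.25 to 0.725 m from the base axis. Payload 9.7 kg.
Tool frame: the origin (TCP) lies between the finger pads; the fingertips stand 19 mm ahead of it and the grasp point (between the pads) is the TCP; z points along the fingers, y is the line along which they close (so a half turn about z gives the same grasp; the last joint's range is limited). The gripper opens to 85 mm and grips with 20 to 120 N. Pads are 22 mm wide; open, the fingers measure 114 mm over their backs; the gripper's body (76 mm by 85 mm) begins 54 mm behind the grasp point. The pads swing forward as they close: fully open they stand 13 mm farther back than shut.
Start: joints at [71.104, 4.979, 10.078, 95.1, 0, 90], TCP at [0.178, 0.52, 0.25] pointing down, gripper open.
Joint ranges: [-179.16, 179.16], [-48.56, 103.87], [-65.8, 70.77], [-126.05, 130.52], [-82.76, 87.17], [-180, 180]. Speed limits (degrees/s): [127.2, 127.2, 147.25, 180, 180, 180].

### API

Orientations are given as [roll, pitch, yaw] about the fixed x, y, z axes, in that order (R = Rz(yaw) Ry(pitch) Rx(roll)).
In Python, from workcell import telemetry, camera, calibration, workorder gives the robot as it stands.
- The arm moves only by the tool play_rows, never from a script. Its argument "increments" is a list of rows, each a list of 3 entries, a list of its own where there are three numbers: the shift along the tool's x, y, z in mm, then the turn, a rotation vector about the tool's x, y, z in degrees, then the closure, from 0 (fully open) to 1 (shut). In form: [[[x, y, z], [ax, ay, az], jaw], ...]. A call has 1 to 20 rows; each row is the pose to reach, as a shift and turn from the pose commanded when the call began, along the tool's axes at that moment; what a row does not reach only later rows make up. A row lasts 1/10 s, in which the tool goes at most 50 mm and 8.59 degrees, less where a joint would pass 70% of its speed; a pose out of reach is approached as far as the arm can. A call with a gripper value outside its range is refused whole. The fingers move at their own pace and stop on an object; "grip_force" is the grip in N (left out, the last holds). Time passes only in rows, so rows that repeat a pose let the fingers close. It gives the time, the measured TCP pose, the force, the opening and the grip force at its end, in the units of the state.
- telemetry.get_obs(): the state, without advancing time (a new reading comes with each control period).
- camera(name): name is "scene" or "side" or "wrist"; returns (picture, depth): 420x560x3 uint8, red, green, blue; 420x560 float32, m along the optical axis (not along the pixel's ray), 0 where there is no reading.
- calibration(name): a dict with "vertical_fov" (degrees; the focal length in pixels is half the picture's height over the tangent of half this angle, whatever the lens; pixels are square), "cx", "cy" (the principal point, pixels), "k1" (the pictures are not rectified: a ray, as slopes to the right and down, at radius r is drawn at 1 + k1 r^2 times it, then the intrinsics apply), "rvec" (rotation vector, rad) and "tvec" (3), from world to camera coordinates, as OpenCV has them; the wrist camera has in their place "hand_eye" (4x4, takes a point from camera to tool coordinates, whose origin is the TCP and whose axes are the flange's). Camera axes: x right, y down, z forward; pixel columns grow to the right and rows downward; lengths in m; the calibration is good to about 2 mm. A picture is of the moment at which its call begins: read the wrist's pose just before it. calibration takes no time and is no camera call.
- workorder.job_done(): hands the job in; it is judged then, once.
The state is a dict: "time": time; "q": joint angles; "qd": joint speeds; "joint_efforts": joint torques, N m; "ee_pos": TCP position; "tcp_rot": TCP orientation; "wrist_force": force on the tool from outside, world axes, zero at the start; "torque": the same for the moment, N m; "opening": finger opening in m; "grasp_force": force on a finger pad.
Only numpy, scipy, OpenCV 4.12 (cv2) and the standard library are available. Lean on these libraries where they do the work, as an engineer would, in place of code of your own. Each camera call takes 0.05 s, during which the arm holds its last target. There are 200 camera calls.

## Working session

There is one attempt and no reset: what is moved stays moved. The work goes in short steps, Python scripts to look and compute and a tool call to move; the robot and the scene stay as the last step left them, time stands still between calls to the robot, and variables do not carry over. Pictures are saved under pics/ and viewed, at most 10 in all, crops included, and the job is handed in when it is done.

Besides the shell and the picture viewer there is one more tool, called after "Emit:" as name([rows], argument=value, ...), one row to a line, values as JSON. play_rows: Moves the arm, as the interface text tells. Its arguments: {"type":"object","properties":{"increments":{"type":"array"},"grip_force":{"type":"number"}},"required":["increments"]}

```bash
mkdir -p pics
cat > h.py <<'E'
import numpy as np, cv2
from workcell import telemetry, camera, calibration, workorder
from scipy.spatial.transform import Rotation as R
def cam(name):
    c=calibration(name); o=telemetry.get_obs(); im,d=camera(name)
    f=210/np.tan(np.radians(c["vertical_fov"])/2)
    if "hand_eye" in c:
        T=np.eye(4); T[:3,:3]=R.from_euler('xyz',o["tcp_rot"],degrees=True).as_matrix(); T[:3,3]=o["ee_pos"]
        T=T@np.array(c["hand_eye"])
    else:
        r=cv2.Rodrigues(np.array(c["rvec"],float))[0]; T=np.eye(4); T[:3,:3]=r.T; T[:3,3]=-r.T@np.array(c["tvec"]).ravel()
    K=np.array([[f,0,c["cx"]],[0,f,c["cy"]],[0,0,1]]); D=np.array([c["k1"],0,0,0,0.])
    return im,d,K,D,T
def ray(px,K,D,T):
    p=cv2.undistortPoints(np.array(px,float).reshape(-1,1,2),K,D)[:,0]
    return T[:3,3],np.c_[p,np.ones(len(p))]@T[:3,:3].T
def onz(px,z,K,D,T):
    o,d=ray(px,K,D,T); return o+d*((z-o[2])/d[:,2])[:,None]
def bydepth(px,dep,K,D,T):
    o,d=ray(px,K,D,T); return o+d*np.array([dep[int(round(v)),int(round(u))] for u,v in px])[:,None]
E
python3 - <<'E'
from h import *
print(telemetry.get_obs())
for n in("scene","side","wrist"):
    im,d,K,D,T=cam(n); print(n,T[:3,3].round(3),T[:3,2].round(2))
    cv2.imwrite(f"pics/{n}0.png",im[:,:,::-1])
    np.savez(f"{n}0.npz",im=im,d=d,K=K,D=D,T=T)
E
```

```text
{'time': 0.0, 'q': array([ 7.11031989e+01,  5.01021602e+00,  1.00338302e+01,  9.51014197e+01,
       -4.32399600e-04,  8.99993068e+01]), 'qd': array([ 0.04315824,  0.08623051, -0.00704861, -0.03802865, -0.06943199,
       -0.09049628]), 'joint_efforts': array([ 9.10553317e-04, -5.20390821e+01,  4.64800715e+01,  1.62268127e-02,
       -2.44729936e-04,  4.23541053e-06]), 'ee_pos': array([0.17805539, 0.52014579, 0.24958597]), 'tcp_rot': array([-1.79922194e+02,  4.31457821e-04,  1.61103893e+02]), 'wrist_force': array([ 0.50031526, -0.1169245 , -0.64070067]), 'torque': array([ 0.01682472, -0.02671854, -0.04696183]), 'grasp_force': 0.0, 'opening': 0.08548965233255168}
scene [0.158 0.292 0.704] [ 0.38 -0.56 -0.73]
side [0.301 0.566 0.431] [ 0.26 -0.88 -0.4 ]
wrist [0.107 0.544 0.373] [ 0.27 -0.1  -0.96]
```

View pics/scene0.png

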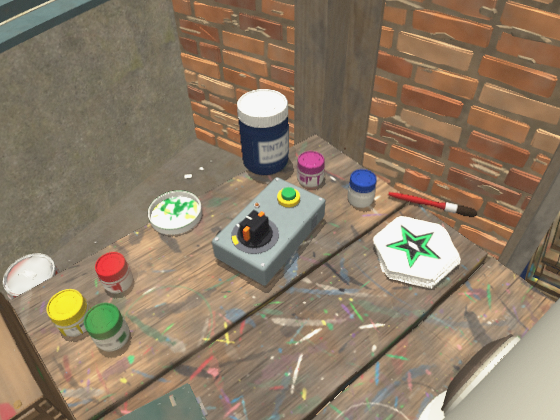

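View pics/wrist0.png

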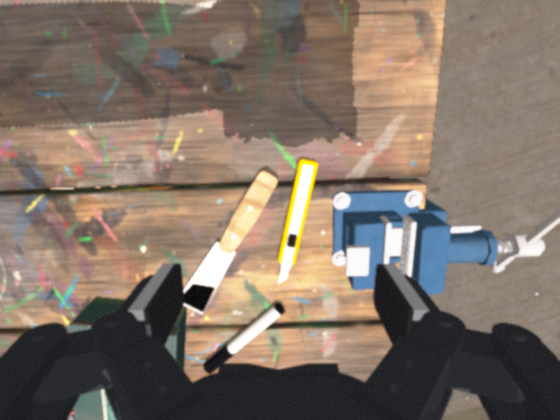

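The scene view shows the box at about (270,230), the selector at (255,230) and the green button at (289,194). The purple pot is at (311,165) and the blue pot at (362,187). The wrist view shows only the bench and a vise.

Run:
```python
from h import *
for n,win in(("scene",(200,150,390,290)),("side",None)):
    z=np.load(n+"0.npz"); im,d,K,D,T=[z[k] for k in("im","d","K","D","T")]
    hsv=cv2.cvtColor(im,cv2.COLOR_RGB2HSV)
    for c,lo,hi,h in(("green",(50,130,60),(80,255,255),.082),("orange",(4,180,120),(16,255,255),.085),("yellow",(22,150,120),(32,255,255),.062),("purple",(145,100,60),(170,255,255),.058),("blue",(108,150,60),(125,255,255),.064),("red",(0,150,80),(3,255,255),.062)):
        m=cv2.inRange(hsv,lo,hi)
        if win: w=np.zeros_like(m); w[win[1]:win[3],win[0]:win[2]]=255; m&=w
        k,_,st,ce=cv2.connectedComponentsWithStats(m)
        for i in sorted(range(1,k),key=lambda i:-st[i][4])[:4]:
            if st[i][4]>12: print(n,c,st[i],ce[i].round(1),"plane",onz([ce[i]],h,K,D,T)[0].round(3),"dep",bydepth([ce[i]],d,K,D,T)[0].round(3))
    if n=="scene":
        v,u=np.mgrid[150:290,200:390]; px=np.c_[u.ravel(),v.ravel()]
        P=bydepth(px,d,K,D,T); s=(abs(P[:,2]-.06)<.005)
        mm=np.zeros((420,560),np.uint8); mm[px[s][:,1],px[s][:,0]]=255
        mm=cv2.morphologyEx(mm,cv2.MORPH_OPEN,np.ones((3,3)))
        k,l,st,ce=cv2.connectedComponentsWithStats(mm); i=1+np.argmax(st[1:,4])
        Q=onz(np.argwhere(l==i)[:,::-1],.06,K,D,T)[:,:2].astype(np.float32)
        print("rect",cv2.minAreaRect(Q))
```

```text
scene green [282 188  14  12 141] [288.3 193.5] plane [ 0.506 -0.236  0.082] dep [ 0.506 -0.236  0.082]
scene orange [243 226   7  15  65] [245.9 233.4] plane [ 0.512 -0.106  0.085] dep [ 0.509 -0.102  0.091]
scene yellow [277 190  23  17 185] [288.4 200. ] plane [ 0.506 -0.237  0.062] dep [ 0.501 -0.229  0.073]
scene yellow [232 236   6   9  35] [234.4 239.6] plane [ 0.534 -0.097  0.062] dep [ 0.534 -0.097  0.062]
scene purple [298 151  26  23 508] [310.5 162.3] plane [ 0.531 -0.364  0.058] dep [ 0.533 -0.368  0.055]
scene purple [306 177   6   6  17] [307.8 178.5] plane [ 0.509 -0.316  0.058] dep [ 0.527 -0.347  0.025]
scene blue [350 170  26  23 457] [362.5 180.4] plane [ 0.407 -0.367  0.064] dep [ 0.407 -0.368  0.063]
rect ((0.5077700614929199, -0.1759788990020752), (0.2150317281484604, 0.12548384070396423), 88.838134765625)
side green [134 299  41  33 990] [155.  314.5] plane [0.595 0.183 0.082] dep [0.614 0.16  0.06 ]
side green [282 205  11   7  69] [287.1 207.8] plane [ 0.508 -0.23   0.082] dep [ 0.508 -0.23   0.082]
side green [394 222  24   9  41] [405.4 226.3] plane [ 0.25
[... 462 characters left out ...]
ow [255 239   7   4  16] [258.1 240.3] plane [ 0.536 -0.099  0.062] dep [ 0.536 -0.098  0.062]
side purple [279 191  22  13 241] [289.5 197.2] plane [ 0.534 -0.355  0.058] dep [ 0.537 -0.367  0.053]
side blue [327 193  21  11 210] [337.1 198.2] plane [ 0.41  -0.359  0.064] dep [ 0.411 -0.367  0.061]
side blue [237 173  12   9  33] [243.2 176.4] plane [ 0.707 -0.477  0.064] dep [ 0.645 -0.318  0.12 ]
side blue [242 200   5   9  14] [244.5 203.4] plane [ 0.63  -0.276  0.064] dep [ 0.645 -0.316  0.046]
side red [357 208  46   5 158] [380.4 209.6] plane [ 0.302 -0.312  0.062] dep [ 0.302 -0.425  0.015]
side red [153 284   7   7  16] [155.7 286.4] plane [0.651 0.096 0.062] dep [0.669 0.073 0.044]
```

View pics/side0.png

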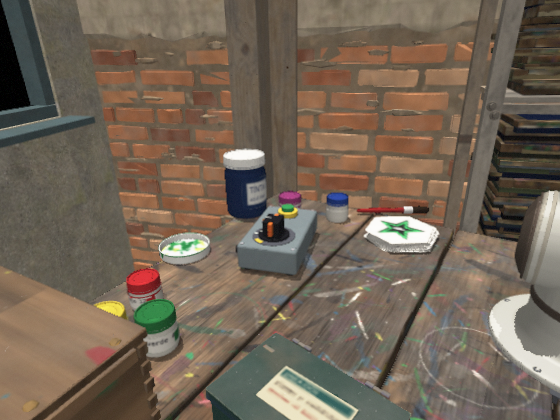

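The side view agrees with the scene: the selector's orange tab is at (269,229) and the button at (287,208). The box measures 215 x 125 mm at yaw about -1.2°, which puts the selector at about (0.509,-0.126). Next I'll check for obstacles and work out the approach.

```bash
cat >> h.py <<'E'
def rel(p,yaw):
    o=telemetry.get_obs(); A=R.from_euler('xyz',o["tcp_rot"],degrees=True); B=R.from_euler('xyz',[180,0,yaw],degrees=True)
    return (A.inv().apply(np.array(p)-o["ee_pos"])*1000).round(1),np.degrees((A.inv()*B).as_rotvec()).round(2)
E
python3 - <<'E'
from h import *
print(rel([.509,-.126,.24],-1.2))
v,u=np.mgrid[0:420:3,0:560:3]; px=np.c_[u.ravel(),v.ravel()]
for n in("scene","side"):
    z=np.load(n+"0.npz"); P=bydepth(px,z["d"],z["K"],z["D"],z["T"])
    a,b=np.array([.178,.52]),np.array([.509,-.126]); t=np.clip((P[:,:2]-a)@(b-a)/((b-a)@(b-a)),0,1)
    s=np.linalg.norm(P[:,:2]-a-t[:,None]*(b-a),axis=1)<.14
    print(n,P[s][P[s][:,2].argsort()[-4:]].round(2))
    s=(np.linalg.norm(P[:,:2]-[.645,-.32],axis=1)<.06); print(P[s].max(0),P[s].min(0))
E
```

```text
(array([-522.4, -504.2,   10.3]), array([-1.000e-02,  8.000e-02,  1.623e+02]))
scene [[0.16 0.29 0.7 ]
 [0.16 0.29 0.7 ]
 [0.16 0.29 0.7 ]
 [0.16 0.29 0.7 ]]
[ 0.70020267 -0.26068098  0.16622706] [ 0.59350402 -0.37790317 -0.00288301]
side [[0.3  0.57 0.43]
 [0.3  0.57 0.43]
 [0.3  0.57 0.43]
 [0.3  0.57 0.43]]
[ 0.70310486 -0.2613383   0.16657649] [ 0.60588251 -0.36535823 -0.00208051]
```

Emit:
play_rows([
  [[-522,-504,10],[0,0,162],0],
  [[-522,-504,10],[0,0,162],0],
  [[-522,-504,10],[0,0,162],0],
  [[-522,-504,10],[0,0,162],0],
  [[-522,-504,10],[0,0,162],0],
  [[-522,-504,10],[0,0,162],0],
  [[-522,-504,10],[0,0,162],0],
  [[-522,-504,10],[0,0,162],0],
  [[-522,-504,10],[0,0,162],0],
  [[-522,-504,10],[0,0,162],0],
  [[-522,-504,10],[0,0,162],0],
  [[-522,-504,10],[0,0,162],0],
  [[-522,-504,10],[0,0,162],0],
  [[-522,-504,10],[0,0,162],0],
  [[-522,-504,10],[0,0,162],0],
  [[-522,-504,10],[0,0,162],0],
  [[-522,-504,10],[0,0,162],0],
  [[-522,-504,10],[0,0,162],0],
  [[-522,-504,10],[0,0,162],0],
  [[-522,-504,10],[0,0,162],0],
], grip_force=30)

```text
time: 2.15
ee_pos: [0.5087, -0.1256, 0.24]
tcp_rot: [-180.0, 0.0, -1.0]
wrist_force: [0.6, 0.3, 0.2]
opening: 0.0854
grasp_force: 0.0
```

Emit:
play_rows([
  [[0,0,0],[0,0,0],0],
  [[0,0,0],[0,0,0],0],
  [[0,0,0],[0,0,0],0],
])

```text
time: 2.45
ee_pos: [0.5087, -0.1255, 0.2403]
tcp_rot: [-180.0, 0.0, -0.8]
wrist_force: [1.4, 0.1, -0.6]
opening: 0.0855
grasp_force: 0.0
```

Run:
```python
from h import *
print({k:telemetry.get_obs()[k] for k in("time","ee_pos","tcp_rot","q","opening")})
im,d,K,D,T=cam("wrist"); cv2.imwrite("pics/wrist1.png",im[:,:,::-1]); np.savez("wrist1.npz",im=im,d=d,K=K,D=D,T=T)
hsv=cv2.cvtColor(im,cv2.COLOR_RGB2HSV)
for c,lo,hi,h in(("green",(50,130,60),(80,255,255),.082),("orange",(4,180,120),(16,255,255),.099),("yellow",(22,150,120),(32,255,255),.062),("red",(0,150,80),(3,255,255),.062),("red2",(174,150,80),(180,255,255),.062)):
    m=cv2.inRange(hsv,lo,hi); k,_,st,ce=cv2.connectedComponentsWithStats(m)
    for i in sorted(range(1,k),key=lambda i:-st[i][4])[:4]:
        if st[i][4]>20: print(c,st[i],ce[i].round(1),onz([ce[i]],h,K,D,T)[0].round(4),"dep",bydepth([ce[i]],d,K,D,T)[0].round(4))
```

```text
{'time': 2.45, 'ee_pos': array([ 0.5087294 , -0.12548376,  0.24026791]), 'tcp_rot': array([-1.79998198e+02,  4.36913749e-03, -7.91281405e-01]), 'q': array([-1.38564412e+01,  1.19546686e+00,  5.01279294e+00,  9.38219895e+01,
        7.67595831e-04,  1.66934840e+02]), 'opening': 0.08545147387965639}
green [390 175  33  30 775] [405.8 189.4] [ 0.5107 -0.2393  0.082 ] dep [ 0.5107 -0.2393  0.0821]
green [ 0 66  4 30 88] [ 1.2 80.9] [0.607  0.0992 0.082 ] dep [0.61   0.1277 0.0464]
green [ 10 131   5   7  26] [ 11.6 134. ] [0.5644 0.101  0.082 ] dep [ 0.5588  0.1686 -0.0016]
orange [249 184  16  17 117] [256.1 192.3] [ 0.5142 -0.1073  0.099 ] dep [ 0.5143 -0.1073  0.0992]
orange [301 185  15  16 103] [308.3 192.7] [ 0.5133 -0.151   0.099 ] dep [ 0.5132 -0.151   0.0985]
yellow [ 377  163   51   48 1035] [398.8 184.5] [ 0.5104 -0.2402  0.062 ] dep [ 0.5154 -0.2324  0.0826]
yellow [239 151  18  22 189] [247.5 161.7] [ 0.5341 -0.0977  0.062 ] dep [ 0.5341 -0.0977  0.0621]
red [510 301  14  27 245] [515.9 313.3] [ 0.3651 -0.3821  0.062 ] dep [ 0.3323 -0.4206  0.0165]
red [308 152  17  21 176] [316.7 161.7] [ 0.5331 -0.1618  0.062 ] dep [ 0.5331 -0.1618  0.0617]
red2 [ 27   0  51  12 355] [53.9  4. ] [0.6668 0.0562 0.062 ] dep [0.6689 0.0606 0.0547]
red2 [517 311   8  17  32] [521.2 320.2] [ 0.356 -0.39   0.062] dep [ 0.3226 -0.4287  0.0176]
```

View pics/wrist1.png

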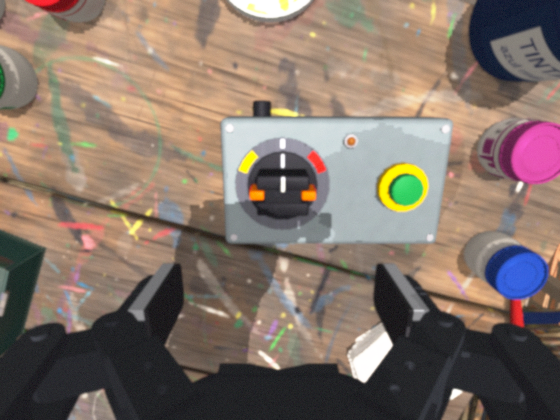

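The wrist view shows the selector at (283,190) with its tabs at (256,192) and (308,193), and the button at (406,189). J6 sits at 167°, so it would hit its limit on the clockwise turn. I'll use the half-turned grasp instead and measure again from there.

Emit:
play_rows([
  [[2,2,60],[0,0,-90],0],
  [[2,2,60],[0,0,-90],0],
  [[2,2,60],[0,0,-90],0],
  [[2,2,60],[0,0,-90],0],
  [[2,2,60],[0,0,-90],0],
  [[2,2,60],[0,0,-90],0],
  [[2,2,60],[0,0,-90],0],
  [[2,2,60],[0,0,-90],0],
  [[2,2,60],[0,0,-90],0],
  [[2,2,60],[0,0,-90],0],
  [[2,2,60],[0,0,-90],0],
  [[2,2,60],[0,0,-90],0],
])

```text
time: 3.7
ee_pos: [0.5107, -0.1275, 0.1803]
tcp_rot: [180.0, 0.0, 89.2]
wrist_force: [-0.1, -1.0, 0.9]
opening: 0.0854
grasp_force: 0.0
```

Emit:
play_rows([
  [[0,0,0],[0,0,-90],0],
  [[0,0,0],[0,0,-90],0],
  [[0,0,0],[0,0,-90],0],
  [[0,0,0],[0,0,-90],0],
  [[0,0,0],[0,0,-90],0],
  [[0,0,0],[0,0,-90],0],
  [[0,0,0],[0,0,-90],0],
  [[0,0,0],[0,0,-90],0],
  [[0,0,0],[0,0,-90],0],
  [[0,0,0],[0,0,-90],0],
  [[0,0,0],[0,0,-90],0],
  [[0,0,0],[0,0,-90],0],
  [[0,0,0],[0,0,-90],0],
])

```text
time: 5.0
ee_pos: [0.5107, -0.1276, 0.1803]
tcp_rot: [180.0, 0.0, 178.9]
wrist_force: [-0.5, 1.3, -0.5]
opening: 0.0852
grasp_force: 0.0
```

Run:
```python
from h import *
print({k:telemetry.get_obs()[k] for k in("time","ee_pos","tcp_rot","q","torque","wrist_force")})
im,d,K,D,T=cam("wrist"); cv2.imwrite("pics/wrist2.png",im[:,:,::-1])
hsv=cv2.cvtColor(im,cv2.COLOR_RGB2HSV)
for c,lo,hi,h in(("green",(50,130,60),(80,255,255),.082),("orange",(4,180,120),(16,255,255),.099),("yellow",(22,150,120),(32,255,255),.062),("red",(0,150,80),(3,255,255),.062),("white",(0,0,200),(180,30,255),.101)):
    m=cv2.inRange(hsv,lo,hi); k,_,st,ce=cv2.connectedComponentsWithStats(m)
    for i in sorted(range(1,k),key=lambda i:-st[i][4])[:6]:
        P=bydepth([ce[i]],d,K,D,T)[0]
        if st[i][4]>20 and .42<P[0]<.6 and -.28<P[1]<-.05: print(c,st[i],ce[i].round(1),onz([ce[i]],h,K,D,T)[0].round(4),"dep",P.round(4))
```

```text
{'time': 5.0, 'ee_pos': array([ 0.51073842, -0.12755581,  0.18029102]), 'tcp_rot': array([1.79998237e+02, 2.60140471e-03, 1.78905750e+02]), 'q': array([-1.40238065e+01,  8.81486858e-01, -1.93756685e+00,  8.71788053e+01,
        2.30012549e-03, -1.29295568e+01]), 'torque': array([-0.00653432,  0.01226839,  0.0288031 ]), 'wrist_force': array([-0.53607392,  1.30480821, -0.46384925])}
green [ 103  196   42   38 1241] [123.6 214.1] [ 0.5073 -0.2386  0.082 ] dep [ 0.5075 -0.239   0.0812]
orange [300 208  17  23 256] [308.9 221.1] [ 0.509  -0.1074  0.099 ] dep [ 0.5093 -0.1073  0.0982]
orange [233 208  20  23 158] [242.1 220.1] [ 0.5075 -0.1517  0.099 ] dep [ 0.5072 -0.1516  0.0998]
yellow [  98  181   63   59 1543] [134.2 205.8] [ 0.5071 -0.2394  0.062 ] dep [ 0.5011 -0.2299  0.0823]
yellow [307 223  21  24 240] [316.8 234.3] [ 0.5334 -0.0976  0.062 ] dep [ 0.5328 -0.0978  0.0636]
red [226 224  19  23 201] [235.8 235.4] [ 0.5332 -0.1619  0.062 ] dep [ 0.5329 -0.1618  0.0627]
white [ 176  198  170   77 3956] [281.9 255.1] [ 0.5325 -0.1257  0.101 ] dep [ 0.5511 -0.1256  0.0617]
white [ 159  130  106   52 1560] [212.9 144.9] [ 0.4576 -0.1669  0.101 ] dep [ 0.4619 -0.175   0.0605]
white [  91  244   67   31 1159] [119.3 264. ] [ 0.5372 -0.2377  0.101 ] dep [ 0.5578 -0.2605  0.0595]
white [180 223  31  25 278] [192.5 237.7] [ 0.5186 -0.1852  0.101 ] dep [ 0.5356 -0.1973  0.0594]
white [ 83 202  29  43 228] [ 95.3 219.8] [ 0.5048 -0.2484  0.101 ] dep [ 0.5187 -0.2731  0.06  ]
```

View pics/wrist2.png

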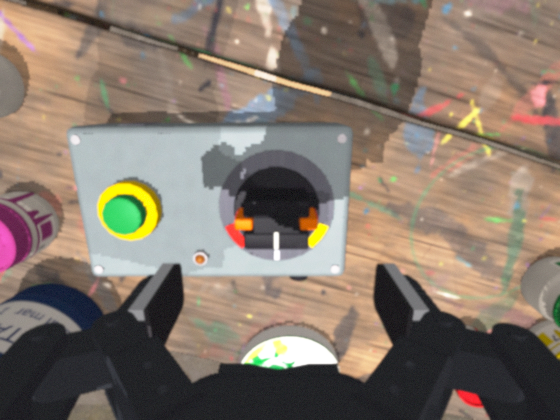

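The half-turned wrist view shows the tabs at (309,221) and (242,220), and averaging the two views cancels the hand-eye error. That puts the selector at (0.5105,-0.129) and the button at (0.509,-0.239). I'll go down and squeeze.

Emit:
play_rows([
  [[0,-1.4,30],[0,0,0],0],
  [[0,-1.4,60],[0,0,0],0],
  [[0,-1.4,80],[0,0,0],0],
  [[0,-1.4,91],[0,0,0],0],
  [[0,-1.4,91],[0,0,0],0],
  [[0,-1.4,91],[0,0,0],0],
], grip_force=30)

```text
time: 5.65
ee_pos: [0.5111, -0.1291, 0.0902]
tcp_rot: [-180.0, 0.1, 179.1]
wrist_force: [0.6, -0.0, 0.5]
opening: 0.0853
grasp_force: 0.0
```

Emit:
play_rows([
  [[0,0,0],[0,0,0],0.3],
  [[0,0,0],[0,0,0],0.4],
  [[0,0,0],[0,0,0],0.45],
  [[0,0,0],[0,0,0],0.5],
  [[0,0,0],[0,0,0],0.54],
  [[0,0,0],[0,0,0],0.54],
  [[0,0,0],[0,0,0],0.54],
  [[0,0,0],[0,0,0],0.54],
])

```text
time: 6.45
ee_pos: [0.5114, -0.1291, 0.091]
tcp_rot: [-180.0, 0.1, 179.1]
wrist_force: [-1.0, 0.2, 6.1]
opening: 0.0438
grasp_force: 29.9
```

Run:
```python
from h import *
o=telemetry.get_obs(); print({k:o[k].round(3) if hasattr(o[k],'round') else o[k] for k in o if k not in("qd","joint_efforts")})
```

```text
{'time': 6.45, 'q': array([-1.4171e+01,  1.6880e+00, -1.0993e+01,  7.7174e+01,  5.0000e-03,
       -1.3269e+01]), 'ee_pos': array([ 0.511, -0.129,  0.091]), 'tcp_rot': array([-1.79971e+02,  1.42000e-01,  1.79098e+02]), 'wrist_force': array([-0.985,  0.172,  6.139]), 'torque': array([ 0.103,  0.272, -0.038]), 'grasp_force': 29.90347981452942, 'opening': 0.04381079202982108}
```

Squeezed flush at 43.8 mm and centred, with a lateral force of 0.2 N. Next I'll turn to 36°, just short of where the notch could start.

Emit:
play_rows([
  [[0,0,-0.5],[0,0,3],0.54],
  [[0,0,-0.5],[0,0,7],0.54],
  [[0,0,-0.5],[0,0,12],0.54],
  [[0,0,-0.5],[0,0,17],0.54],
  [[0,0,-0.5],[0,0,22],0.54],
  [[0,0,-0.5],[0,0,27],0.54],
  [[0,0,-0.5],[0,0,32],0.54],
  [[0,0,-0.5],[0,0,36],0.54],
  [[0,0,-0.5],[0,0,36],0.54],
  [[0,0,-0.5],[0,0,36],0.54],
])

```text
time: 7.45
ee_pos: [0.5115, -0.129, 0.091]
tcp_rot: [179.9, 0.1, 143.2]
wrist_force: [1.0, 0.7, 6.2]
opening: 0.0437
grasp_force: 30.9
```

```bash
cat > s.py <<'E'
from h import *
o=telemetry.get_obs(); print({k:o[k].round(3) if hasattr(o[k],'round') else round(o[k],4) for k in("time","ee_pos","tcp_rot","wrist_force","torque","grasp_force","opening")})
E
python3 s.py
```

```text
{'time': 7.45, 'ee_pos': array([ 0.511, -0.129,  0.091]), 'tcp_rot': array([1.79941e+02, 1.13000e-01, 1.43221e+02]), 'wrist_force': array([1.025, 0.673, 6.195]), 'torque': array([ 0.058, -0.074, -0.042]), 'grasp_force': 30.878, 'opening': 0.0437}
```

Emit:
play_rows([
  [[0,0,0],[0,0,0],0.415],
  [[0,0,0],[0,0,0],0.415],
  [[0,0,0],[0,0,0],0.415],
  [[0,0,0],[0,0,0],0.415],
])

```text
time: 7.85
ee_pos: [0.5106, -0.129, 0.0896]
tcp_rot: [-180.0, -0.0, 143.1]
wrist_force: [0.7, 0.0, 1.4]
opening: 0.0499
grasp_force: 0.0
```

```bash
python3 s.py
```

```text
{'time': 7.85, 'ee_pos': array([ 0.511, -0.129,  0.09 ]), 'tcp_rot': array([-1.79990e+02, -2.00000e-02,  1.43124e+02]), 'wrist_force': array([6.510e-01, 1.000e-03, 1.359e+00]), 'torque': array([-0.035, -0.023, -0.06 ]), 'grasp_force': 0.0, 'opening': 0.0499}
```

Emit:
play_rows([
  [[0,0,0],[0,0,3],0.415],
  [[0,0,0],[0,0,6],0.415],
  [[0,0,0],[0,0,9],0.415],
  [[0,0,0],[0,0,11],0.415],
  [[0,0,0],[0,0,11],0.415],
])

```text
time: 8.35
ee_pos: [0.5107, -0.1289, 0.0897]
tcp_rot: [-180.0, -0.0, 132.1]
wrist_force: [1.0, -0.5, 1.0]
opening: 0.05
grasp_force: 0.0
```

```bash
python3 s.py
```

```text
{'time': 8.35, 'ee_pos': array([ 0.511, -0.129,  0.09 ]), 'tcp_rot': array([-1.79996e+02, -1.30000e-02,  1.32092e+02]), 'wrist_force': array([ 0.993, -0.544,  1.022]), 'torque': array([ 0.015,  0.021, -0.013]), 'grasp_force': 0.0057, 'opening': 0.05}
```

Emit:
play_rows([
  [[0,0,0],[0,0,1.5],0.415],
  [[0,0,0],[0,0,3],0.415],
  [[0,0,0],[0,0,3],0.415],
])

```text
time: 8.65
ee_pos: [0.5107, -0.1286, 0.0897]
tcp_rot: [180.0, -0.0, 129.1]
wrist_force: [0.5, 4.1, -0.8]
opening: 0.0499
grasp_force: 1.7
```

```bash
python3 s.py
```

```text
{'time': 8.65, 'ee_pos': array([ 0.511, -0.129,  0.09 ]), 'tcp_rot': array([ 1.79978e+02, -3.80000e-02,  1.29073e+02]), 'wrist_force': array([ 0.476,  4.088, -0.8  ]), 'torque': array([ 0.78 , -0.084,  0.113]), 'grasp_force': 1.691, 'opening': 0.0499}
```

Emit:
play_rows([
  [[0,0,0],[0,0,1],0.415],
  [[0,0,0],[0,0,2],0.415],
])

```text
time: 8.85
ee_pos: [0.5107, -0.1286, 0.0897]
tcp_rot: [180.0, -0.0, 127.1]
wrist_force: [0.4, 5.3, 0.5]
opening: 0.0502
grasp_force: 2.5
```

```bash
python3 s.py
```

```text
{'time': 8.85, 'ee_pos': array([ 0.511, -0.129,  0.09 ]), 'tcp_rot': array([ 1.79978e+02, -3.90000e-02,  1.27060e+02]), 'wrist_force': array([0.409, 5.329, 0.479]), 'torque': array([ 1.039, -0.091,  0.134]), 'grasp_force': 2.5188, 'opening': 0.0502}
```

Emit:
play_rows([
  [[0,0,0],[0,0,1],0.415],
  [[0,0,0],[0,0,2],0.415],
])

```text
time: 9.05
ee_pos: [0.5107, -0.1285, 0.0897]
tcp_rot: [180.0, -0.0, 125.1]
wrist_force: [-0.4, 5.7, -0.8]
opening: 0.05
grasp_force: 2.7
```

```bash
python3 s.py
```

```text
{'time': 9.05, 'ee_pos': array([ 0.511, -0.129,  0.09 ]), 'tcp_rot': array([ 1.79972e+02, -4.10000e-02,  1.25062e+02]), 'wrist_force': array([-0.42 ,  5.734, -0.816]), 'torque': array([ 1.09 , -0.142,  0.225]), 'grasp_force': 2.6597, 'opening': 0.05}
```

Emit:
play_rows([
  [[0,0,0],[0,0,1],0.415],
  [[0,0,0],[0,0,2],0.415],
])

```text
time: 9.25
ee_pos: [0.5107, -0.1286, 0.0897]
tcp_rot: [180.0, -0.0, 123.1]
wrist_force: [-0.4, 6.1, -0.5]
opening: 0.0503
grasp_force: 2.6
```

```bash
python3 s.py
```

```text
{'time': 9.25, 'ee_pos': array([ 0.511, -0.129,  0.09 ]), 'tcp_rot': array([ 1.79971e+02, -4.20000e-02,  1.23056e+02]), 'wrist_force': array([-0.357,  6.064, -0.507]), 'torque': array([ 1.046, -0.093,  0.124]), 'grasp_force': 2.5584, 'opening': 0.0503}
```

Emit:
play_rows([
  [[0,0,0],[0,0,1],0.415],
  [[0,0,0],[0,0,2],0.415],
])

```text
time: 9.45
ee_pos: [0.5108, -0.1285, 0.0897]
tcp_rot: [180.0, -0.0, 121.1]
wrist_force: [1.7, 6.1, 0.2]
opening: 0.0501
grasp_force: 2.5
```

```bash
python3 s.py
```

```text
{'time': 9.45, 'ee_pos': array([ 0.511, -0.129,  0.09 ]), 'tcp_rot': array([ 1.7997e+02, -4.2000e-02,  1.2106e+02]), 'wrist_force': array([1.667, 6.107, 0.169]), 'torque': array([ 1.048, -0.285,  0.101]), 'grasp_force': 2.4855, 'opening': 0.0501}
```

Emit:
play_rows([
  [[0,0,0],[0,0,1],0.415],
  [[0,0,0],[0,0,2],0.415],
])

```text
time: 9.65
ee_pos: [0.5109, -0.1286, 0.0897]
tcp_rot: [180.0, -0.0, 119.1]
wrist_force: [0.8, 4.8, -0.6]
opening: 0.05
grasp_force: 2.4
```

```bash
python3 s.py
```

```text
{'time': 9.65, 'ee_pos': array([ 0.511, -0.129,  0.09 ]), 'tcp_rot': array([ 1.79965e+02, -2.90000e-02,  1.19059e+02]), 'wrist_force': array([ 0.821,  4.792, -0.609]), 'torque': array([ 1.172, -0.231,  0.168]), 'grasp_force': 2.4095, 'opening': 0.05}
```

Emit:
play_rows([
  [[0,0,0],[0,0,1],0.415],
  [[0,0,0],[0,0,2],0.415],
])

```text
time: 9.85
ee_pos: [0.5108, -0.1287, 0.0898]
tcp_rot: [180.0, -0.0, 117.0]
wrist_force: [1.9, 5.7, -0.4]
opening: 0.0498
grasp_force: 6.6
```

```bash
python3 s.py
```

```text
{'time': 9.85, 'ee_pos': array([ 0.511, -0.129,  0.09 ]), 'tcp_rot': array([ 1.79974e+02, -1.70000e-02,  1.17041e+02]), 'wrist_force': array([ 1.947,  5.731, -0.403]), 'torque': array([ 1.015, -0.246,  0.095]), 'grasp_force': 6.5917, 'opening': 0.0498}
```

Emit:
play_rows([
  [[0,0,0],[0,0,0.7],0.415],
  [[0,0,0],[0,0,1.5],0.415],
])

```text
time: 10.05
ee_pos: [0.5109, -0.1287, 0.0898]
tcp_rot: [180.0, -0.0, 115.6]
wrist_force: [1.1, 6.3, -1.3]
opening: 0.05
grasp_force: 6.6
```

```bash
python3 s.py
```

```text
{'time': 10.05, 'ee_pos': array([ 0.511, -0.129,  0.09 ]), 'tcp_rot': array([ 1.79969e+02, -2.10000e-02,  1.15552e+02]), 'wrist_force': array([ 1.056,  6.313, -1.289]), 'torque': array([ 0.994, -0.274, -0.027]), 'grasp_force': 6.6398, 'opening': 0.05}
```

Emit:
play_rows([
  [[0,0,0],[0,0,1],0.415],
  [[0,0,0],[0,0,2],0.415],
])

```text
time: 10.25
ee_pos: [0.5109, -0.1287, 0.0898]
tcp_rot: [180.0, -0.0, 113.5]
wrist_force: [1.7, 6.0, -0.6]
opening: 0.0499
grasp_force: 6.8
```

```bash
python3 s.py; python3 s.py
```

```text
{'time': 10.25, 'ee_pos': array([ 0.511, -0.129,  0.09 ]), 'tcp_rot': array([ 1.79964e+02, -2.20000e-02,  1.13540e+02]), 'wrist_force': array([ 1.748,  6.011, -0.61 ]), 'torque': array([ 1.11 , -0.232,  0.094]), 'grasp_force': 6.7837, 'opening': 0.0499}
{'time': 10.25, 'ee_pos': array([ 0.511, -0.129,  0.09 ]), 'tcp_rot': array([ 1.79964e+02, -2.20000e-02,  1.13540e+02]), 'wrist_force': array([ 1.748,  6.011, -0.61 ]), 'torque': array([ 1.11 , -0.232,  0.094]), 'grasp_force': 6.7837, 'opening': 0.0499}
```

Emit:
play_rows([
  [[0,0,0],[0,0,1],0.415],
  [[0,0,0],[0,0,2],0.415],
])

```text
time: 10.45
ee_pos: [0.5109, -0.1285, 0.0898]
tcp_rot: [180.0, -0.0, 111.6]
wrist_force: [1.1, 7.1, -0.3]
opening: 0.0499
grasp_force: 9.9
```

```bash
python3 s.py
```

```text
{'time': 10.45, 'ee_pos': array([ 0.511, -0.129,  0.09 ]), 'tcp_rot': array([ 1.79960e+02, -4.40000e-02,  1.11573e+02]), 'wrist_force': array([ 1.145,  7.067, -0.346]), 'torque': array([ 1.436, -0.316,  0.523]), 'grasp_force': 9.8533, 'opening': 0.0499}
```

The moment jumped to 0.52 N m, so the knob has stopped at the notch. I'll back off slightly and let go.

Emit:
play_rows([
  [[0,0,0],[0,0,-2],0.38],
  [[0,0,0],[0,0,-4],0.2],
  [[0,0,0],[0,0,-6],0],
  [[0,0,0],[0,0,-6],0],
  [[0,0,0],[0,0,-6],0],
])

```text
time: 10.95
ee_pos: [0.5107, -0.1293, 0.0899]
tcp_rot: [-180.0, 0.0, 117.5]
wrist_force: [-0.4, 0.7, -0.2]
opening: 0.0854
grasp_force: 0.0
```

Emit:
play_rows([
  [[0,0,-40],[0,0,0],0],
  [[0,0,-80],[0,0,0],0],
  [[0,0,-90],[0,0,0],0],
  [[0,0,-90],[0,0,0],0],
  [[0,0,-90],[0,0,0],0],
])

```text
time: 11.45
ee_pos: [0.5105, -0.129, 0.1787]
tcp_rot: [-179.9, -0.0, 117.6]
wrist_force: [-0.1, 0.0, 0.6]
opening: 0.0853
grasp_force: 0.0
```

Run:
```python
from h import *
print(telemetry.get_obs()["ee_pos"],telemetry.get_obs()["q"].round(1))
im,d,K,D,T=cam("wrist")
hsv=cv2.cvtColor(im,cv2.COLOR_RGB2HSV); m=cv2.inRange(hsv,(4,180,120),(16,255,255))
v,u=np.nonzero(m); P=bydepth(np.c_[u,v],d,K,D,T); s=(P[:,2]>.07)&(P[:,2]<.106)&(np.hypot(P[:,0]-.511,P[:,1]+.129)<.045)
P=P[s]; print(len(P)); r=np.hypot(P[:,0]-.511,P[:,1]+.129)
for sg in(1,-1):
    Q=P[np.sign(P[:,1]+.129)==sg]
    if len(Q): print(sg,Q.mean(0).round(4),np.percentile(np.hypot(Q[:,0]-.511,Q[:,1]+.129),[5,50,95]).round(4))
c=cv2.resize(im[120:330,150:430],None,fx=2.5,fy=2.5); cv2.imwrite("pics/wrist3.png",c[:,:,::-1])
```

```text
[ 0.51045098 -0.12900786  0.17869843] [-14.2   0.9  -2.   87.1  -0.   48.3]
372
1 [ 0.5278 -0.114   0.0914] [0.0167 0.0238 0.0273]
-1 [ 0.4929 -0.1414  0.0962] [0.0163 0.022  0.0271]
```

View pics/wrist3.png

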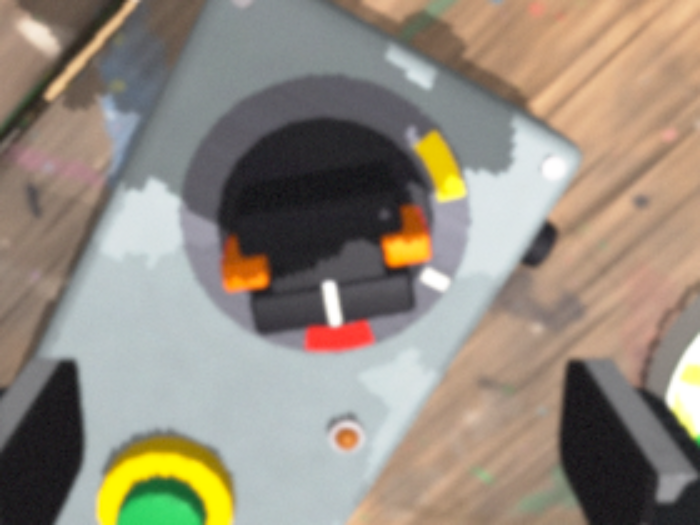

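The pointer is in the red band at about 0.885 rad, and both tabs reach out to about 27–28 mm radius, so it is locked. Next is the button.

Run:
```python
from h import *
print(rel([.509,-.240,.115],117.5))
```

```text
(array([-98. , -52.4,  63.1]), array([-0.1 , -0.07,  0.08]))
```

Emit:
play_rows([
  [[-35,-18,0],[0,0,0],1],
  [[-70,-37,0],[0,0,0],1],
  [[-98,-52.4,0],[0,0,0],1],
  [[-98,-52.4,20],[0,0,0],1],
  [[-98,-52.4,45],[0,0,0],1],
  [[-98,-52.4,63],[0,0,0],1],
  [[-98,-52.4,63],[0,0,0],1],
  [[-98,-52.4,63],[0,0,0],1],
])

```text
time: 12.3
ee_pos: [0.5091, -0.2398, 0.116]
tcp_rot: [-179.9, -0.1, 117.6]
wrist_force: [-0.2, 0.3, 1.3]
opening: 0.0003
grasp_force: 0.0
```

Run:
```python
from h import *
print(telemetry.get_obs()["ee_pos"],telemetry.get_obs()["opening"])
im,d,K,D,T=cam("wrist"); a=im
im2,*_=cam("scene"); b=cv2.resize(im2[150:290,200:390],None,fx=2.5,fy=2.5)[:420,:475]
o=np.zeros((420,475,3),np.uint8); o[:b.shape[0]]=b
cv2.imwrite("pics/w4.png",cv2.resize(np.hstack([a[:,130:430],o]),None,fx=1,fy=1)[:,:,::-1])
```

```text
[ 0.50913165 -0.23982023  0.11603968] 0.00029676325272900045
```

View pics/w4.png

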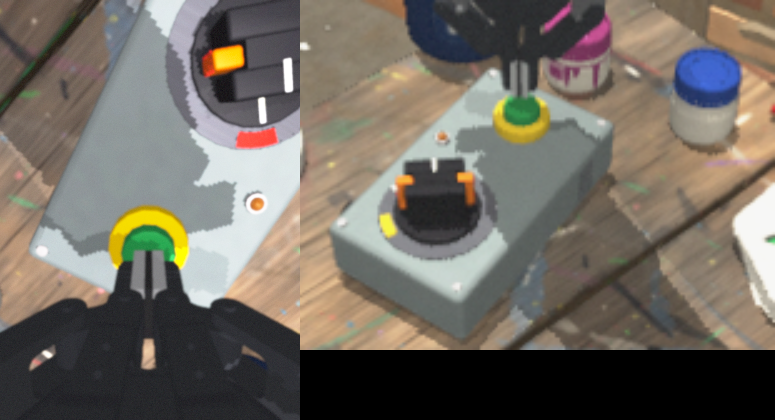

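The closed fingertips are centred over the green button: wrist view (148,245), scene crop (520,100). Both tabs are visibly out. Now I'll press gently.

Emit:
play_rows([
  [[0,0,8],[0,0,0],1],
  [[0,0,13],[0,0,0],1],
  [[0,0,16],[0,0,0],1],
  [[0,0,19],[0,0,0],1],
  [[0,0,21],[0,0,0],1],
  [[0,0,21],[0,0,0],1],
])

```text
time: 13.0
ee_pos: [0.5096, -0.24, 0.096]
tcp_rot: [180.0, -0.0, 117.6]
wrist_force: [-2.4, 1.4, 5.3]
opening: -0.0002
grasp_force: 2.6
```

Emit:
play_rows([
  [[0,0,1],[0,0,0],1],
  [[0,0,2],[0,0,0],1],
  [[0,0,3],[0,0,0],1],
  [[0,0,3],[0,0,0],1],
])

```text
time: 13.4
ee_pos: [0.5097, -0.24, 0.0949]
tcp_rot: [179.9, 0.1, 117.6]
wrist_force: [-6.7, 4.1, 16.8]
opening: 0.0
grasp_force: 8.5
```

The button has bottomed out at 16.8 N. I'll retract.

Emit:
play_rows([
  [[0,0,0],[0,0,0],1],
  [[0,0,-10],[0,0,0],1],
  [[0,0,-40],[0,0,0],1],
  [[0,0,-80],[0,0,0],1],
  [[0,0,-100],[0,0,0],1],
  [[0,0,-100],[0,0,0],1],
  [[0,0,-100],[0,0,0],1],
  [[0,0,-100],[0,0,0],1],
])

```text
time: 14.2
ee_pos: [0.5093, -0.2399, 0.1913]
tcp_rot: [-179.9, -0.1, 117.6]
wrist_force: [0.2, 0.4, -0.3]
opening: -0.0002
grasp_force: 0.0
```

Run:
```python
from h import *
im,d,K,D,T=cam("wrist"); hsv=cv2.cvtColor(im,cv2.COLOR_RGB2HSV)
m=cv2.inRange(hsv,(50,130,60),(80,255,255)); v,u=np.nonzero(m); P=bydepth(np.c_[u,v],d,K,D,T)
s=np.hypot(P[:,0]-.509,P[:,1]+.24)<.012; print("button z",np.median(P[s],0).round(4))
m=cv2.inRange(hsv,(4,180,120),(16,255,255)); v,u=np.nonzero(m); P=bydepth(np.c_[u,v],d,K,D,T)
r=np.hypot(P[:,0]-.511,P[:,1]+.129); s=(P[:,2]>.07)&(P[:,2]<.106)&(r<.045)
for sg in(1,-1):
    q=s&(np.sign(P[:,1]+.129)==sg)
    if q.any(): print(P[q].mean(0).round(4),np.percentile(r[q],[50,95]).round(4))
cv2.imwrite("pics/w5.png",im[:,:,::-1])
im,d,K,D,T=cam("scene"); hsv=cv2.cvtColor(im,cv2.COLOR_RGB2HSV)[150:290,200:390]
for lo,hi in(((145,100,60),(170,255,255)),((108,150,60),(125,255,255))):
    st,ce=cv2.connectedComponentsWithStats(cv2.inRange(hsv,lo,hi))[2:]; i=1+st[1:,4].argmax(); print(ce[i]+[200,150],st[i])
```

```text
button z [ 0.5088 -0.2398  0.0819]
[ 0.5282 -0.117   0.0978] [0.0213 0.0264]
[ 0.4931 -0.1432  0.0959] [0.0236 0.028 ]
[310.53187251 162.25498008] [ 98   1  26  23 502]
[362.51327434 180.27433628] [150  20  26  23 452]
```

View pics/w5.png

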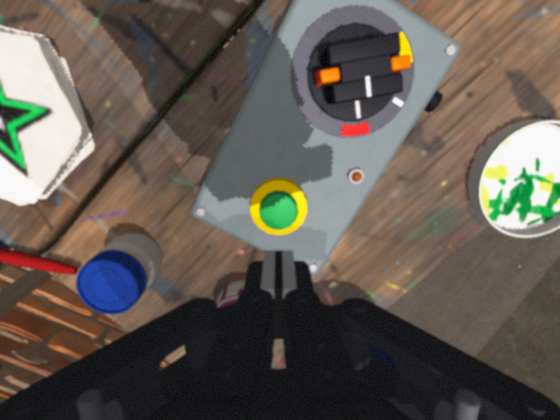

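The button is back up at 82 mm. The selector is in the red band with both tabs out, at (327,75) and (401,63), and the pots haven't moved. Handing in.

```bash
python3 -c "
from workcell import workorder; print(workorder.job_done())"
```

```text
the job is handed in; nothing more can be done
None
```

The job is handed in: the selector is locked in the red band at about 0.885 rad with both tabs out, the start button was pressed right down and came back up, and both ink pots are where they were.

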